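# Test-pen check of a pad on a tilted circuit board

### The job

Lift the square-bodied test pen out of its stand and first hold it steady for a good second over the large round brass pad on the circuit board, its tip two to three centimetres off and the pen square to the tilted board, for the contactless live check. Then bring it straight down until only its sprung tip rests gently on that pad, pressed about half way in, still square to the board, and finish there with the robot holding the pen on the pad. Do not jab the pad, do not turn or touch the board jig with the gripper, and leave everything else on the bench where it is.

Things in the scene. Friction and masses are not known exactly. Their poses are not given: they have to be found in the camera images.
- pen: test pen standing tip down in a socket of the stand, 70 g. Origin on its axis at the underside of a round collar (24 mm wide, 4 mm thick) resting on the stand's top; z up the pen, away from the tip. Grey square handle 18 x 18 mm (sides along x, y) from the collar to z = 80 mm, black button on its end; below the collar a round barrel 12 mm wide, sprung tip to z = -64 mm
- tip (a point): the very end of the pen's thin sprung steel tip (ball 4 mm wide), on the pen's axis 64 mm below the pen's origin when out
- plunger (a joint): how far the pen's sprung tip is pushed in: 0 fully out, 0.008 m fully in. It begins to yield at 0.6 N, then stiffens by 0.3 N per mm (1.8 N half way in, 3 N at the stop)
- stand: black tool stand, a block 70 (x) x 160 (y) x 80 mm high, fixed to the bench; origin centre of its underside. Two square through sockets 16 mm wide, 45 mm to each side of the centre along its y: one holds the test pen, the other the screwdriver
- driver: bystander: small screwdriver with a round waisted black handle 26 mm wide, 78 mm high above the stand; origin at the underside of the handle, on the stand's top. Stays in its socket
- jig: board jig: steel base 110 (x) x 120 (y) x 16 mm, fixed to the bench, with two cheeks up to 72 mm at its y sides; origin centre of its underside. The tilting bed with the circuit board hangs between the cheeks
- bed (a joint): tilt (rad) of the jig's bed (90 x 100 mm, green board on top, clamp bars along its y edges 3 mm above the board) about a level axis along the jig's y, 60 mm above the bench: 0 level, growing as the face leans to the jig's -x side. Stiff friction hinge: stays as it is under light pushes (yields above 1.5 N m)
- pad_top (a point): centre of the top face of the large round brass test pad, 14 mm wide, standing 1.5 mm above the green circuit board, 12 mm towards -x and 22 mm towards -y of the bed's middle. z points out of the board, square to it; y lies along the tilt axis. A square brass pad of much the same size lies 46 mm from it towards +y: not that one. Other parts on the board stand at most 2 mm above it
- phone: bystander: phone lying flat, 146 x 71 x 8 mm; origin centre of underside
- tape: bystander: roll of tape lying flat, 64 mm wide, 19 mm high; origin centre of underside
- can: bystander: spray can 52 mm wide, 150 mm high; origin centre of underside
- tray: bystander: open parts tray 90 x 150 x 30 mm with dividers; origin centre of underside
- brush: bystander: cleaning brush lying flat, 160 mm long; origin centre of underside
- loupe: bystander: black eye loupe, 36 mm wide, 46 mm high; origin centre of underside
- pliers: bystander: small pliers lying flat, about 125 mm long, 12 mm high; origin about its pivot

How it is judged:
By the outcome, as a careful person would: the job done as asked, in the order asked, and still so for the second after the job is handed in, while the arm keeps its last pose, push and grip.
It also fails if it takes over 45 s, if anything falls off the work surface, if the arm or the gripper's body presses on something with over 40 N, if the wrist force passes 120 N, or if a joint passes its speed limit or range.

### The arm

A 6-joint arm with a two-finger parallel gripper is mounted at the origin on the work surface. World frame = base frame: x ahead of the robot, y to its left, z up, the work surface at z = 0. Lengths are in m, angles in rad, forces in N, time in s.
With the tool pointing down it reaches from about 0.35 to 0.975 m from the base axis. Payload 4.9 kg.
Tool frame: the origin (TCP) lies midway between the tips of the shut fingers; the grasp point (between the pads) lies 19 mm behind it (ctrl.tcp_to_grasp is the distance from the TCP to the grasp point, in m); z points along the fingers, y is the line along which they close (so a half turn about z gives the same grasp; the last joint's range is limited). The gripper opens to 85 mm and grips with 20 to 120 N. Pads are 22 mm wide; open, the fingers measure 114 mm over their backs; the gripper's body (76 mm by 85 mm) begins 54 mm behind the grasp point. The pads swing forward as they close: fully open they stand 13 mm farther back than shut.
Start: joints at [-1.248, 0.053, 1.613, -0, 1.476, -0.119], TCP at [0.267, -0.565, 0.231] pointing down, gripper open.
Joint ranges: [-3.01, 3.01], [-1.01, 2.22], [0.06, 2.58], [-1.02, 4.17], [0.09, 2.62], [-3.14, 3.14]. Speed limits (rad/s): [2.57, 2.57, 3.14, 3.14, 3.14, 3.14].

### API

Orientations are given as a rotation vector (axis times angle).
In Python, from station import ctrl gives the robot as it stands.
- The arm moves only by the tool send_path, called after "Emit:" as name([rows], argument=value, ...), one row to a line, values as JSON. Schema: {"type":"object","properties":{"increments":{"type":"array","items":{"type":"array","items":{"type":"number"},"minItems":7,"maxItems":7},"minItems":1,"maxItems":20},"force":{"type":"number"},"only":{"type":"string"},"quiet":{"type":"boolean"},"lines":{"type":"string"}},"required":["increments"],"additionalProperties":false}. increments is a list of rows, 1 to 20 of them, each of 7 numbers: the finger opening in m, then dx, dy, dz in units of 5 mm, then a rotation vector rx, ry, rz in units of 0.25 rad; each row is the pose to reach, as a shift and turn from the pose commanded when the call began, along the tool's axes at that moment; what a row does not reach only later rows make up. A row lasts 1/12 s, in which the tool goes at most 0.0417 m and 0.125 rad, less where a joint would pass 70% of its speed; a pose out of reach is approached as far as the arm can. The fingers move at their own pace and stop on an object; force is the grip in N (left out, the last holds). Time passes only in rows, so rows that do not move let the fingers close. The tool returns the time, the measured TCP pose, the force, the opening and the grip force at its end. only (a regular expression) keeps the lines of the reply that match it, lines (a string "A,B") keeps lines A to B, and quiet returns only ok. Input that does not fit is refused with a message, and nothing moves.
- ctrl.get_obs(): the state, without advancing time (a new reading comes with each control period).
- ctrl.get_image(name): name is "scene" or "top"; returns the picture (384x512x3 uint8, red, green, blue); there is no depth.
- ctrl.camera_params(name): a dict with "fx", "fy", "cx", "cy" (pixels), "T" (4x4, takes a point from camera to world coordinates). Camera axes: x right, y down, z forward; pixel columns grow to the right and rows downward; lengths in m; the calibration is good to about 2 mm. A picture is of the moment at which its call begins. camera_params takes no time and is no camera call.
- ctrl.finish_job(): hands the job in; it is judged then, once.
The state is a dict: "t": time; "q": joint angles; "dq": joint speeds; "effort": joint torques, N m; "tool_pos": TCP position; "tool_rot": TCP orientation; "contact_force": force on the tool from outside, world axes, zero at the start; "wrist_torque": the same for the moment, N m; "opening": finger opening in m; "grip_force": force on a finger pad.
Only numpy, scipy, OpenCV 4.12 (cv2) and the standard library are available. Lean on these libraries where they do the work, as an engineer would, in place of code of your own. Each camera call takes 0.05 s, during which the arm holds its last target. There are 200 camera calls.

## Working session

There is one attempt and no reset: what is moved stays moved. The work goes in short steps, Python scripts to look and compute and a tool call to move; the robot and the scene stay as the last step left them, time stands still between calls to the robot, and variables do not carry over. Pictures are saved under pics/ and viewed, at most 10 in all, crops included, and the job is handed in when it is done.

```bash
ls; mkdir -p pics
```

Run:
```python
from station import ctrl
import cv2,numpy as np
np.set_printoptions(precision=4,suppress=True)
for n in("scene","top"):
    im=ctrl.get_image(n);cv2.imwrite(f"pics/{n}0.png",im[:,:,::-1]);p=ctrl.camera_params(n);print(n,p)
o=ctrl.get_obs();print(o,ctrl.tcp_to_grasp)
```

```text
pics
station.py
scene {'fx': 394.26899115260454, 'fy': 394.26899115260454, 'cx': 251.1801790130656, 'cy': 188.04930818357525, 'T': array([[-0.7208,  0.4556, -0.5223,  1.0436],
       [ 0.6929,  0.4938, -0.5255,  0.4975],
       [ 0.0185, -0.7407, -0.6716,  0.6426],
       [ 0.    ,  0.    ,  0.    ,  1.    ]])}
top {'fx': 372.15428716792974, 'fy': 372.15428716792974, 'cx': 258.8298875525448, 'cy': 188.59156239737234, 'T': array([[ 0.0081, -0.9939,  0.1103,  0.5114],
       [-0.9999, -0.007 ,  0.0108,  0.0154],
       [-0.01  , -0.1103, -0.9938,  0.972 ],
       [ 0.    ,  0.    ,  0.    ,  1.    ]])}
{'t': 0.1, 'q': array([-1.248 ,  0.0533,  1.6142,  0.    ,  1.476 , -0.119 ]), 'dq': array([-0.0017, -0.0022, -0.0026, -0.0012, -0.0028,  0.0011]), 'effort': array([  0.0007, -39.4903, -37.1363,  -0.0001,   0.0039,  -0.    ]), 'tool_pos': array([ 0.2671, -0.5644,  0.2302]), 'tool_rot': array([-3.0635, -0.688 ,  0.0003]), 'contact_force': array([-0.0275, -0.6   ,  0.4197]), 'wrist_torque': array([ 0.0435,  0.0117, -0.0035]), 'grip_force': 0.0, 'opening': 0.08538074292105094} 0.0187
```
View pics/scene0.png

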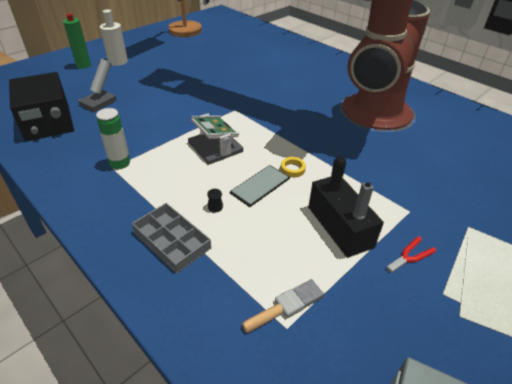

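View pics/top0.png

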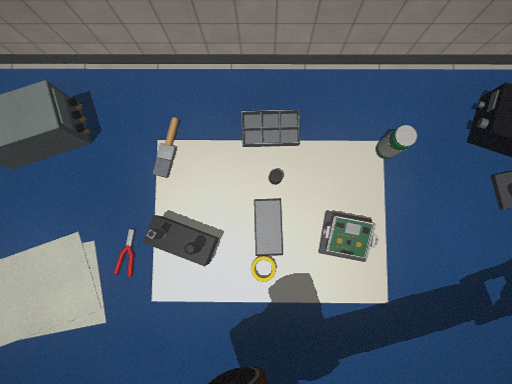

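The overview shows the stand at top-view (185,238) with the pen at its left end (~(152,234)). The jig is at (348,236). I'll enlarge both.

Run:
```python
import cv2,numpy as np
s=cv2.imread("pics/scene0.png");t=cv2.imread("pics/top0.png")
def c(im,x,y,w=80,h=60,k=10):
    r=cv2.resize(im[y:y+h,x:x+w],(w*k,h*k),interpolation=cv2.INTER_CUBIC)
    for i in range(0,w,10):
        cv2.line(r,(i*k,0),(i*k,6),(0,0,255),1);cv2.putText(r,str(x+i),(i*k,18),0,.4,(0,0,255),1)
    for j in range(0,h,10):
        cv2.line(r,(0,j*k),(6,j*k),(0,0,255),1);cv2.putText(r,str(y+j),(8,j*k+4),0,.4,(0,0,255),1)
    return r
cv2.imwrite("pics/jt.png",c(t,312,205))
cv2.imwrite("pics/st.png",np.hstack([c(t,138,205,80,75,5),c(s,300,150,80,75,5)]))
cv2.imwrite("pics/js.png",c(s,180,105))
```

View pics/jt.png

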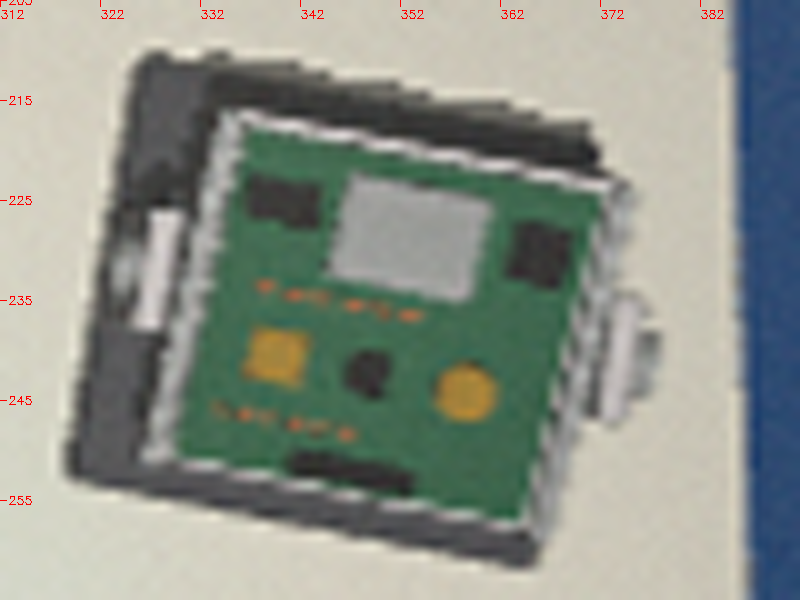

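View pics/st.png

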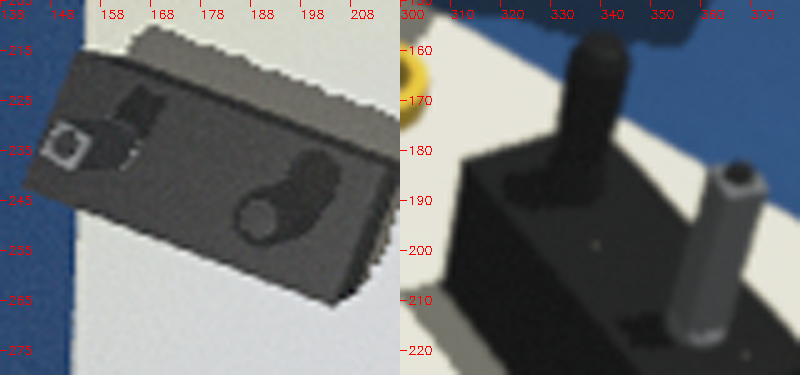

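View pics/js.png

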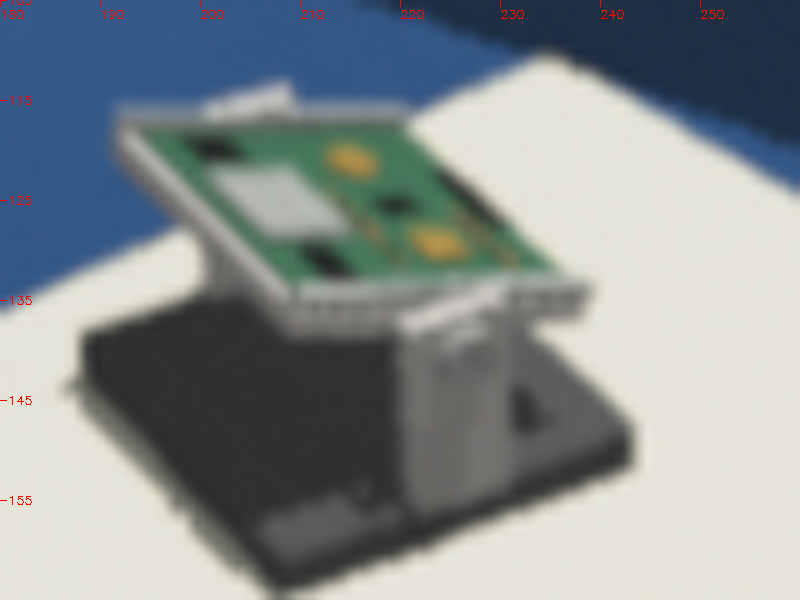

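The crops show the round pad at top view ~(358.5,244) and the square pad at (339.5,240.5); in the scene view the round one is at ~(215,121). The pen end is at top view ~(151,233.5). Next I'll fit the jig and stand models to these features.

Create h.py:
```python
import numpy as np,cv2
from scipy.optimize import least_squares
from scipy.spatial.transform import Rotation as R
from station import ctrl
np.set_printoptions(precision=4,suppress=True)
P={n:ctrl.camera_params(n) for n in("scene","top")}
def proj(n,X):
    p=P[n];c=(np.atleast_2d(X)-p["T"][:3,3])@p["T"][:3,:3]
    return np.c_[p["fx"]*c[:,0]/c[:,2]+p["cx"],p["fy"]*c[:,1]/c[:,2]+p["cy"]]
def crop(im,x,y,w,h,k):
    r=cv2.resize(im[y:y+h,x:x+w],(w*k,h*k),interpolation=cv2.INTER_CUBIC)
    return r
```

Create fit.py:
```python
from h import *
im={n:cv2.imread(f"pics/{n}0.png") for n in P}
def cen(n,x0,y0,x1,y1):
    c=im[n][y0:y1,x0:x1].astype(float);w=np.clip(np.minimum(c[:,:,2]-c[:,:,1],c[:,:,1]-c[:,:,0])-10,0,40)
    ys,xs=np.mgrid[y0:y1,x0:x1];return [(w*xs).sum()/w.sum(),(w*ys).sum()/w.sum()]
rt=cen("top",353,239,363,249);qt=cen("top",334,235,344,245);rs=cen("scene",211,117,219,124);qs=cen("scene",219,126,228,132)
print(rt,qt,rs,qs)
T=lambda x,y:[x/10+311.55,y/10+204.55]
S=lambda x,y:[x/10+179.55,y/10+104.55]
# (cam, pixel, frame, point(with h flag), weight)
F=[("top",rt,1,(-12,-22,1.5),4),("top",qt,1,(-12,24,1.5),4),("scene",rs,1,(-12,-22,1.5),4),("scene",qs,1,(-12,24,1.5),4),
("top",T(237,113),1,(45,50,3),1),("top",T(627,183),1,(45,-50,3),1),("top",T(537,530),1,(-45,-50,3),1),("top",T(152,457),1,(-45,50,3),1),
("scene",S(118,106),1,(45,-50,3),1),("scene",S(408,104),1,(-45,-50,3),1),("scene",S(592,286),1,(-45,50,3),1),("scene",S(287,297),1,(45,50,3),1),
("top",T(143,57),0,(55,60,16),1),("top",T(72,472),0,(-55,60,16),1),("top",T(535,562),0,(-55,-60,16),1),
("scene",S(82,335),0,(55,-60,16),1),("scene",S(275,580),0,(55,60,16),1),("scene",S(633,438),0,(-55,60,16),1)]
def pose(p):
    Rz=R.from_euler("z",p[2]);Rb=Rz*R.from_euler("y",-p[3]);return Rz,Rb
def res(p,raw=False):
    Rz,Rb=pose(p);o=np.r_[p[:2],0];out=[]
    off={"top":p[5:7],"scene":p[7:9]}
    for n,uv,f,X,w in F:
        X=np.array(X)/1000
        W=o+Rz.apply(X) if f==0 else o+[0,0,.06]+Rb.apply(X+[0,0,p[4]])
        out.append((proj(n,W)[0]+off[n]-uv)*(1 if raw else w))
    out=np.array(out)
    return out if raw else np.r_[out.ravel(),p[5:]*1.5]
s=least_squares(res,[.4,-.24,-.15,.3,.008]+[0]*4,loss="soft_l1");p=s.x
C=np.linalg.inv(s.jac.T@s.jac);print("p",p,"sd",np.sqrt(np.diag(C))[:5]);print(res(p,True))
Rz,Rb=pose(p);pad=np.r_[p[:2],.06]+Rb.apply([-.012,-.022,.0015+p[4]])
print("pad",pad,"n",Rb.as_matrix()[:,2],"y",Rb.as_matrix()[:,1])
# stand
T=lambda x,y:[x/5+137.6,y/5+204.6]
S=lambda x,y:[x/5+299.6,y/5+149.6]
G=[("top",T(85,52),(35,80,80)),("top",T(22,186),(-35,80,80)),("top",T(335,306),(-35,-80,80)),("scene",S(62,160),(35,-80,80))]
def r2(p):
    Rz=R.from_euler("z",p[2])
    return np.ravel([proj(n,Rz.apply(np.array(X)/1000)+[p[0],p[1],0])[0]-uv for n,uv,X in G])
s=least_squares(r2,[.4,.2,-.3]);print("stand",s.x,r2(s.x))
Rz=R.from_euler("z",s.x[2]);pen=Rz.apply([0,.045,.08])+np.r_[s.x[:2],0]
print("pen socket",pen)
for z in(.08,.16,.165):print(z,proj("top",[pen[0],pen[1],z]),proj("scene",[pen[0],pen[1],z]))
# direct triangulation of pen handle end centre z=.16
uvt=T(66,144)
q=least_squares(lambda x:(proj("top",[x[0],x[1],.16])[0]-uvt),pen[:2]).x;print("pen from top img",q,proj("scene",[*q,.16]),proj("scene",[*q,.08]))
t=im["top"];cv2.imwrite("pics/pen.png",np.hstack([crop(t,138,220,30,30,13),crop(im["scene"],345,175,40,50,10)[:390]]))
```

```bash
python3 fit.py
```

```text
[np.float64(358.10567514677103), np.float64(243.9412915851272)] [np.float64(339.21223709369025), np.float64(240.12237093690248)] [np.float64(214.84126984126985), np.float64(120.73015873015873)] [np.float64(223.39772727272728), np.float64(129.04545454545453)]
p [ 0.4999 -0.1946 -0.1932  0.3063  0.0116  0.2391  0.2559  0.0111  1.0557] sd [0.0017 0.0016 0.0099 0.031  0.0019]
[[ 0.0209 -0.0589]
 [-0.0265 -0.1189]
 [-0.0341  0.0291]
 [-0.0098 -0.0498]
 [-1.2622 -0.3606]
 [ 1.5359  1.1144]
 [ 1.193   1.6785]
 [-1.2416  0.5474]
 [-0.0475  0.3387]
 [-0.1714  0.4895]
 [ 0.3528 -0.1737]
 [ 1.1908 -0.257 ]
 [ 0.1391 -0.7674]
 [-0.6157  0.2862]
 [-0.0734  0.9453]
 [-1.331  -0.0101]
 [ 0.0202 -1.4248]
 [ 0.6928 -0.519 ]]
pad [ 0.4806 -0.2132  0.0689] n [-0.2959  0.0579  0.9535] y [0.192  0.9814 0.    ]
stand [ 0.486   0.2149 -0.3509] [-1.3425 -0.6637  0.0986  0.1029 -0.0718  0.165  -0.5862 -1.5369]
pen socket [0.5015 0.2571 0.08  ]
0.08 [[161.221  233.2466]] [[358.2803 213.6236]]
0.16 [[151.2562 233.5747]] [[366.9181 183.6491]]
0.165 [[150.5679 233.5974]] [[367.5002 181.6292]]
pen from top img [0.5019 0.2581] [[367.2655 184.0031]] [[358.5961 213.9811]]
```

View pics/pen.png

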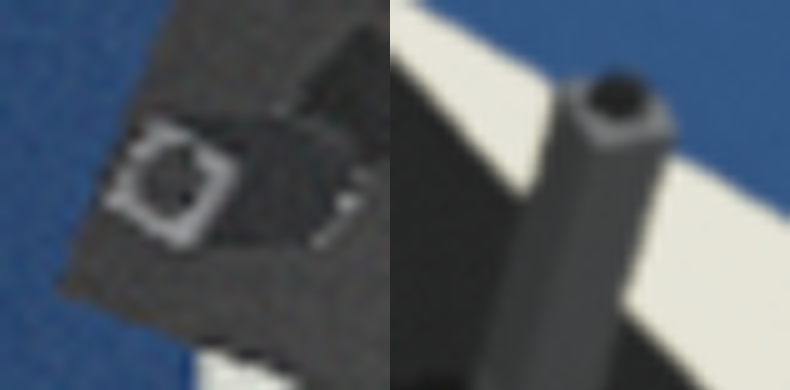

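Add to h.py:
```python
def delta(pos,Rt):
    o=ctrl.get_obs();Rc=R.from_rotvec(o["tool_rot"])
    print("d",Rc.inv().apply(np.array(pos)-o["tool_pos"]),"rv",(Rc.inv()*Rt).as_rotvec(),"t",o["t"])
def frame(z,yang):  # tool z axis, tool y near heading yang
    z=np.array(z)/np.linalg.norm(z);y=np.array([np.cos(yang),np.sin(yang),0]);y-=z*(y@z);y/=np.linalg.norm(y)
    return R.from_matrix(np.c_[np.cross(y,z),y,z])
PEN=np.array([.5017,.2583])
```

Create fit2.py:
```python
exec(open("fit.py").read().split("# stand")[0].replace("print","(lambda *a:0)"))
T=lambda x,y:np.array([x/10+311.55,y/10+204.55])
S=lambda x,y:np.array([x/10+179.55,y/10+104.55])
M=[((411,238),(280,201)),((283,202),(328,262)),((538,254),(215,148)),((368,373),(397,205)),((350,472),(473,198))]
g=np.array([[25,8],[30,38],[30,-30],[-12,0],[-38,0]])/1000
base=F;
def tot(v):
    p=v[:9];xy=v[9:].reshape(-1,2);_,Rb=pose(p);o=np.r_[p[:2],.06];e=[]
    for (a,b),q in zip(M,xy):
        W=o+Rb.apply([q[0],q[1],p[4]+.0015])
        e+=[proj("top",W)[0]+p[5:7]-T(*a),proj("scene",W)[0]+p[7:9]-S(*b)]
    return np.r_[res(p),np.ravel(e)*2.5]
s=least_squares(tot,np.r_[p,g.ravel()],loss="soft_l1");p=s.x[:9]
import builtins
builtins.print("p",p,"sd",np.sqrt(np.diag(np.linalg.inv(s.jac.T@s.jac)))[:5],tot(s.x)[-20:]/2.5,s.x[9:].reshape(-1,2))
Rz,Rb=pose(p);pad=np.r_[p[:2],.06]+Rb.apply([-.012,-.022,.0015+p[4]])
builtins.print("pad",pad,"n",Rb.as_matrix()[:,2])
```

```bash
python3 fit2.py; python3 -c "
from h import *
delta([*PEN,.235],frame([0,0,-1],-.54))"
```

```text
p [ 0.4999 -0.1946 -0.1935  0.305   0.0117  0.2506  0.2633  0.0146  1.0333] sd [0.0017 0.0016 0.0097 0.019  0.0018] [-0.0083  0.0863 -0.1034  0.1266 -0.0027 -0.051   0.0566 -0.0863  0.0658
 -0.0522  0.0841  0.0463 -0.0628  0.017  -0.0416 -0.0938  0.0332  0.0297
 -0.0241  0.122 ] [[ 0.0227 -0.0004]
 [ 0.0254  0.0311]
 [ 0.0254 -0.0304]
 [-0.012   0.0019]
 [-0.0372  0.    ]]
pad [ 0.4806 -0.2132  0.0689] n [-0.2947  0.0577  0.9539]
d [ 0.5639 -0.6434 -0.0035] rv [-0.0017 -0.0008 -0.589 ] t 0.1
```

The manual's scale: shifts go in units of 5 mm and turns go in units of 0.25 rad. Converting my numbers, -0.643 m is -128.6, 0.564 m is 112.8, -0.589 rad is -2.356.

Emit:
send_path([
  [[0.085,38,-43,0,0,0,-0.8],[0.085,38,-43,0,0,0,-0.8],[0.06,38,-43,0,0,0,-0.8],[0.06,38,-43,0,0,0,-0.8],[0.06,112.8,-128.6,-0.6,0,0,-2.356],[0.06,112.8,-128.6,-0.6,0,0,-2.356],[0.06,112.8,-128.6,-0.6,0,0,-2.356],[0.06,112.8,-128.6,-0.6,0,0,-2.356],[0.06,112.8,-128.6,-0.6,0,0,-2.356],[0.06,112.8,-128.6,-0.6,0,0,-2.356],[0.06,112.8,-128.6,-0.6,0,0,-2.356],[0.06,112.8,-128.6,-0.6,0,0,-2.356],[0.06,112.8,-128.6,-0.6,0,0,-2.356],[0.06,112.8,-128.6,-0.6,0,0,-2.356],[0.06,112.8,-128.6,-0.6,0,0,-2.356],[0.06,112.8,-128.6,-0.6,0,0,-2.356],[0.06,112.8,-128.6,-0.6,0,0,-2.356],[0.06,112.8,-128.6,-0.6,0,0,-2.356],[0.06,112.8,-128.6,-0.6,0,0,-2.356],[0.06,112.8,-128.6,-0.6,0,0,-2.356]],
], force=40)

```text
refused: increments[0]: the value is too long (schema: maxItems 7). Nothing was moved.
```

I used the wrong layout. The manual says a list of rows, each a list of 7 numbers; once more.

Emit:
send_path([
  [0.085,38,-43,0,0,0,-0.8],
  [0.085,38,-43,0,0,0,-0.8],
  [0.06,38,-43,0,0,0,-0.8],
  [0.06,38,-43,0,0,0,-0.8],
  [0.06,112.8,-128.6,-0.6,0,0,-2.356],
  [0.06,112.8,-128.6,-0.6,0,0,-2.356],
  [0.06,112.8,-128.6,-0.6,0,0,-2.356],
  [0.06,112.8,-128.6,-0.6,0,0,-2.356],
  [0.06,112.8,-128.6,-0.6,0,0,-2.356],
  [0.06,112.8,-128.6,-0.6,0,0,-2.356],
  [0.06,112.8,-128.6,-0.6,0,0,-2.356],
  [0.06,112.8,-128.6,-0.6,0,0,-2.356],
  [0.06,112.8,-128.6,-0.6,0,0,-2.356],
  [0.06,112.8,-128.6,-0.6,0,0,-2.356],
  [0.06,112.8,-128.6,-0.6,0,0,-2.356],
  [0.06,112.8,-128.6,-0.6,0,0,-2.356],
  [0.06,112.8,-128.6,-0.6,0,0,-2.356],
  [0.06,112.8,-128.6,-0.6,0,0,-2.356],
  [0.06,112.8,-128.6,-0.6,0,0,-2.356],
  [0.06,112.8,-128.6,-0.6,0,0,-2.356],
], force=40)

```text
t: 1.77
tool_pos: [0.4959, 0.2386, 0.2337]
tool_rot: [2.733, 1.549, -0.001]
contact_force: [0.9, -0.2, 1.3]
opening: 0.0601
grip_force: 0.0
```

```bash
python3 -c "
from h import *
delta([*PEN,.235],frame([0,0,-1],-.54))"
```

```text
d [ 0.0199 -0.0052 -0.0013] rv [-0.0003  0.0006  0.0007] t 1.7667
```

Emit:
send_path([
  [0.06,0,0,0,0,0,0],
  [0.06,0,0,0,0,0,0],
  [0.06,0,0,0,0,0,0],
])

```text
t: 2.02
tool_pos: [0.4957, 0.2361, 0.2335]
tool_rot: [2.733, 1.549, -0.003]
contact_force: [0.4, -0.2, -0.6]
opening: 0.06
grip_force: 0.0
```

```bash
python3 -c "
from h import *
delta([*PEN,.235],frame([0,0,-1],-.54))
delta([*PEN,.111],frame([0,0,-1],-.54))
t=ctrl.get_image('top');s=ctrl.get_image('scene')
cv2.imwrite('pics/a.png',np.hstack([crop(t,125,205,65,60,6),crop(s,325,120,65,100,6)[:360]])[:,:,::-1])"
```

```text
d [ 0.0221 -0.0062 -0.0016] rv [-0.0007  0.0015  0.0005] t 2.0167
d [ 0.0223 -0.0062  0.1224] rv [-0.0007  0.0015  0.0005] t 2.0167
```

View pics/a.png

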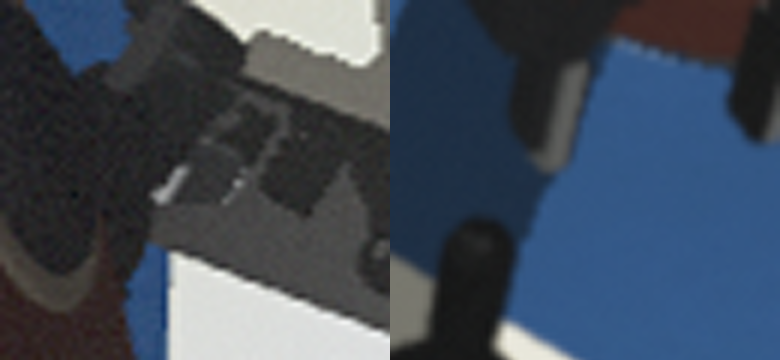

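The picture shows the open fingers 2 cm short of the pen and well above it, as the numbers say. I'll centre over it, descend, and close.

Emit:
send_path([
  [0.06,4.44,-1.24,-0.2,0,0,0],
  [0.06,4.44,-1.24,-0.2,0,0,0],
  [0.06,4.44,-1.24,6,0,0,0],
  [0.06,4.44,-1.24,12,0,0,0],
  [0.06,4.44,-1.24,18,0,0,0],
  [0.06,4.44,-1.24,22,0,0,0],
  [0.06,4.44,-1.24,24.4,0,0,0],
  [0.06,4.44,-1.24,24.4,0,0,0],
  [0.06,4.44,-1.24,24.4,0,0,0],
])

```text
t: 2.87
tool_pos: [0.5024, 0.2578, 0.1126]
tool_rot: [2.734, 1.547, -0.0]
contact_force: [-0.7, 0.1, 0.7]
opening: 0.0597
grip_force: 0.0
```

```bash
python3 -c "
from h import *
delta([*PEN,.111],frame([0,0,-1],-.54))
t=ctrl.get_image('top');s=ctrl.get_image('scene')
cv2.imwrite('pics/b.png',np.hstack([crop(t,125,205,65,60,6),crop(s,325,150,65,100,6)[:360]])[:,:,::-1])"
```

```text
d [ 0.0001 -0.0008  0.0016] rv [ 0.      0.0001 -0.001 ] t 2.8667
```

View pics/b.png

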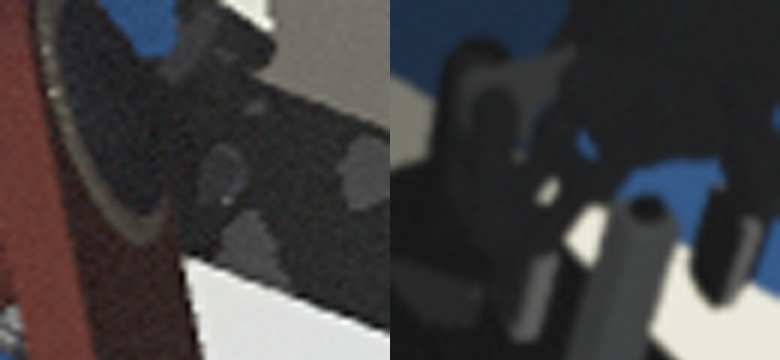

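The pen stands between the open fingers, with no contact. Closing, then lifting.

Emit:
send_path([
  [0.03,0,0,0,0,0,0],
  [0.03,0,0,0,0,0,0],
  [0.01,0,0,0,0,0,0],
  [0.01,0,0,0,0,0,0],
  [0.01,0,0,0,0,0,0],
  [0.01,0,0,0,0,0,0],
  [0.01,0,0,0,0,0,0],
], force=45)

```text
t: 3.55
tool_pos: [0.5028, 0.2588, 0.1131]
tool_rot: [2.733, 1.548, 0.002]
contact_force: [0.9, -0.4, 4.2]
opening: 0.0175
grip_force: 47.4
```

Emit:
send_path([
  [0.01,0,0,-1,0,0,0],
  [0.01,0,0,-4,0,0,0],
  [0.01,0,0,-10,0,0,0],
  [0.01,0,0,-16,0,0,0],
  [0.01,0,0,-22,0,0,0],
  [0.01,0,0,-28,0,0,0],
  [0.01,0,0,-32,0,0,0],
  [0.01,0,0,-35,0,0,0],
  [0.01,0,0,-36,0,0,0],
  [0.01,0,0,-36,0,0,0],
])

```text
t: 4.38
tool_pos: [0.5026, 0.2587, 0.2934]
tool_rot: [2.733, 1.548, 0.003]
contact_force: [-0.7, 0.7, -0.9]
opening: 0.0172
grip_force: 46.9
```

Create tgt.py:
```python
from h import *
import sys
n=np.array([-.2947,.0577,.9539]);pad=np.array([.4806,-.2132,.0689])
def target(h,L):  # tip h above pad, L = tip to TCP distance
    return pad+n*(h+L),frame(-n,-.54)
if __name__=="__main__": delta(*target(float(sys.argv[1]),float(sys.argv[2])))
```

```bash
python3 tgt.py 0.06 0.0966
```

```text
d [-0.4322  0.1794  0.0746] rv [-0.2848  0.1042  0.0151] t 4.3833
```

In the tool's units: 0.08 m is 16, -0.432 m is -86.4, -0.285 rad is -1.14.

Emit:
send_path([
  [0.01,-4,1.6,0,0,0,0],
  [0.01,-10,4,0,0,0,0],
  [0.01,-17,7,0,0,0,0],
  [0.01,-24,10,0,0,0,0],
  [0.01,-31,13,0,0,0,0],
  [0.01,-38,16,0,0,0,0],
  [0.01,-45,18.8,0,-0.2,0.08,0],
  [0.01,-52,21.6,0,-0.4,0.16,0],
  [0.01,-59,24.4,2,-0.6,0.22,0],
  [0.01,-66,27.4,5,-0.8,0.3,0],
  [0.01,-72,30,8,-0.96,0.36,0.04],
  [0.01,-78,32.4,11,-1.08,0.4,0.06],
  [0.01,-82,34,13,-1.14,0.416,0.06],
  [0.01,-85,35.2,14.4,-1.14,0.416,0.06],
  [0.01,-86.4,35.8,15,-1.14,0.416,0.06],
  [0.01,-86.4,35.8,15,-1.14,0.416,0.06],
  [0.01,-86.4,35.8,15,-1.14,0.416,0.06],
])

```text
t: 5.8
tool_pos: [0.4334, -0.2035, 0.2162]
tool_rot: [2.559, 1.423, 0.34]
contact_force: [-0.6, -0.2, -0.2]
opening: 0.0173
grip_force: 46.8
```

Run:
```python
from tgt import *
delta(*target(.06,.097));delta(*target(.025,.097))
o=ctrl.get_obs();Rc=R.from_rotvec(o["tool_rot"]);tip=o["tool_pos"]+Rc.apply([0,0,.097]);print("tip",tip,o["contact_force"],o["grip_force"])
for n_ in P:
    a=proj(n_,tip)[0];b=proj(n_,pad)[0];print(n_,"tip",a,"pad",b)
t=ctrl.get_image('top');s=ctrl.get_image('scene')
print(300,170,170,60);cv2.imwrite('pics/c.png',np.hstack([crop(t,325,205,66,60,6),crop(s,180,75,66,60,6)])[:,:,::-1])
```

```text
d [ 0.0002  0.0017 -0.0021] rv [-0.0032  0.0012 -0.0003] t 5.8
d [0.0002 0.0019 0.0329] rv [-0.0032  0.0012 -0.0003] t 5.8
tip [ 0.4617 -0.2091  0.1236] [-0.5585 -0.1627 -0.1741] 46.79188370704651
scene tip [220.5024  99.6607] pad [214.7923 119.7206]
top tip [362.398  252.9908] pad [357.8703 243.6076]
300 170 170 60
```

View pics/c.png

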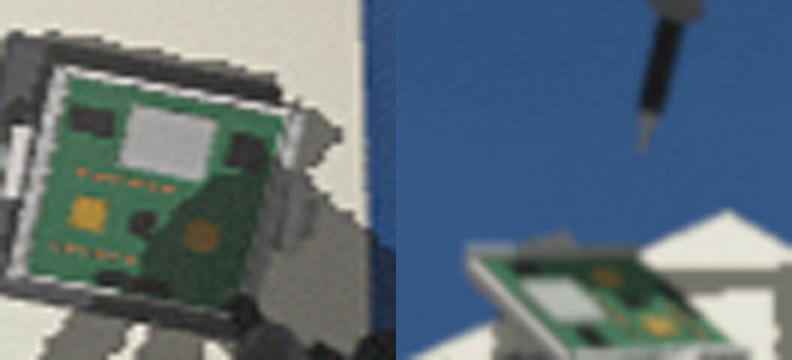

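Scene view: the tip is at about (220.6,100), against a predicted (220.5,99.7), and the pen sits straight in the gripper. I'll check how the camera bias affects the pad estimate, then compare the pen axis numerically.

Create fit3.py:
```python
import builtins
src=open("fit2.py").read().split("s=least_squares(tot")[0]
exec(src)
p0=p.copy()
for b in [None,(0,.2),(0,-.2)]:
    for keep in (True,False):
        def f(v):
            r=tot(v)
            if b is not None: r=np.r_[r,(v[7:9]-np.array(b))*30]
            if not keep: r=r.copy(); 
            return r
        s=least_squares(f,np.r_[p0,g.ravel()],loss="soft_l1");q=s.x[:9]
        Rz,Rb=pose(q);pd=np.r_[q[:2],.06]+Rb.apply([-.012,-.022,.0015+q[4]])
        builtins.print(b,s.cost,"q",q,"pad",pd,"n",Rb.as_matrix()[:,2]);
        break
```

```bash
python3 fit3.py
```

Run:
```python
from tgt import *
o=ctrl.get_obs();Rc=R.from_rotvec(o["tool_rot"]);a=Rc.as_matrix()[:,2];tip=o["tool_pos"]+.097*a
im=ctrl.get_image("scene").astype(int);blue=im[:,:,2]-im[:,:,0]
for z in (.002,.006,.016,.025,.035,.045,.055):
    u,v=proj("scene",tip-a*z)[0];r=int(round(v));row=blue[r,int(u)-12:int(u)+14]
    w=np.clip(60-row,0,60);xs=np.arange(int(u)-12,int(u)+14);print(z,round(u,2),r,"seen u",(w*xs).sum()/max(w.sum(),1),u+(r-v)*0)
print(blue[94:106,213:230])
```

```text
None 9.199719181083694 q [ 0.4999 -0.1946 -0.1935  0.305   0.0117  0.2506  0.2633  0.0146  1.0333] pad [ 0.4806 -0.2132  0.0689] n [-0.2947  0.0577  0.9539]
(0, 0.2) 10.163878252167 q [ 0.5002 -0.1936 -0.1938  0.3066  0.0098  0.7602  0.5857  0.0001  0.2026] pad [ 0.4814 -0.2123  0.0671] n [-0.2961  0.0581  0.9534]
(0, -0.2) 11.376772131589082 q [ 0.5004 -0.1931 -0.194   0.3072  0.009   1.0404  0.7819  0.0001 -0.1959] pad [ 0.4818 -0.2118  0.0663] n [-0.2967  0.0583  0.9532]
0.002 220.46 99 seen u 220.43478260869566 220.46164455602636
0.006 220.82 97 seen u 220.73846153846154 220.81575171052808
0.016 221.71 94 seen u 221.5909090909091 221.70735328717336
0.025 222.52 90 seen u 222.54245283018867 222.5176222066346
0.035 223.43 87 seen u 223.11682242990653 223.42674838658294
0.045 224.35 83 seen u 224.08920187793427 224.34530632597773
0.055 225.27 79 seen u 225.12093023255815 225.27344356529846
[[82 80 81 81 80 80 69 34  4  2 24 66 81 81 81 82 83]
 [81 82 81 81 80 80 71 40 11 15 41 76 83 82 82 82 82]
 [81 82 80 82 82 80 74 46 20 37 63 79 83 81 81 80 81]
 [82 81 80 81 80 81 70 39 20 56 76 80 82 82 82 80 80]
 [81 80 81 81 81 81 65 31 25 68 80 81 82 82 82 81 81]
 [81 81 81 80 81 80 64 34 40 75 81 80 82 82 82 81 81]
 [81 81 82 82 81 82 73 60 64 79 81 80 81 81 81 82 83]
 [80 80 82 82 82 82 80 79 79 81 80 81 82 81 80 80 82]
 [81 80 81 81 81 81 82 81 81 81 80 81 82 81 80 81 81]
 [81 81 81 80 80 81 82 82 81 80 81 81 82 81 81 81 82]
 [82 81 81 80 81 81 82 82 80 81 81 80 80 81 81 81 81]
 [82 81 81 81 80 82 82 81 80 81 81 80 81 80 81 81 81]]
```

Pen axis and lateral position agree within about 1 mm. Using pad (0.4812,-0.2125,0.0675). Next is the 25 mm hover.

```bash
sed -i 's/\[-.2947,.0577,.9539\]/[-.2957,.058,.9535]/;s/\[.4806,-.2132,.0689\]/[.4812,-.2125,.0675]/' tgt.py; python3 tgt.py .025 .097
```

```text
d [0.0001 0.0004 0.0357] rv [-0.0016  0.0014  0.0021] t 5.95
```

In the tool's units: 0.0357 m is 7.14, 0.0345 m is 6.9, 0.002 rad is 0.008.

Emit:
send_path([
  [0.01,0,0,2,0,0,0],
  [0.01,0,0,4,-0.0064,0.0056,0.008],
  [0.01,0,0.08,5.8,-0.0064,0.0056,0.008],
  [0.01,0,0.08,6.9,-0.0064,0.0056,0.008],
  [0.01,0,0.08,7.14,-0.0064,0.0056,0.008],
  [0.01,0,0.08,7.14,-0.0064,0.0056,0.008],
  [0.01,0,0.08,7.14,-0.0064,0.0056,0.008],
])

```text
t: 6.53
tool_pos: [0.4445, -0.2063, 0.1832]
tool_rot: [2.557, 1.42, 0.344]
contact_force: [1.4, -1.1, -0.4]
opening: 0.0173
grip_force: 46.8
```

Emit:
send_path([
  [0.01,0,0,0,0,0,0],
  [0.01,0,0,0,0,0,0],
  [0.01,0,0,0,0,0,0],
  [0.01,0,0,0,0,0,0],
  [0.01,0,0,0,0,0,0],
  [0.01,0,0,0,0,0,0],
  [0.01,0,0,0,0,0,0],
  [0.01,0,0,0,0,0,0],
  [0.01,0,0,0,0,0,0],
  [0.01,0,0,0,0,0,0],
  [0.01,0,0,0,0,0,0],
  [0.01,0,0,0,0,0,0],
  [0.01,0,0,0,0,0,0],
  [0.01,0,0,0,0,0,0],
  [0.01,0,0,0,0,0,0],
  [0.01,0,0,0,0,0,0],
  [0.01,0,0,0,0,0,0],
  [0.01,0,0,0,0,0,0],
  [0.01,0,0,0,0,0,0],
])

```text
t: 8.12
tool_pos: [0.4444, -0.2063, 0.1833]
tool_rot: [2.557, 1.42, 0.344]
contact_force: [-0.1, 0.1, -1.4]
opening: 0.0173
grip_force: 46.8
```

```bash
python3 tgt.py .025 .097
```

Run:
```python
from tgt import *
f=[]
for i in range(12):
    im=ctrl.get_image("scene");o=ctrl.get_obs();f.append(o["contact_force"]@n)
print("fn",np.mean(f),np.std(f),"tip h",(o["tool_pos"]-pad)@n-.097)
cv2.imwrite("pics/h.png",im[:,:,::-1])
```

```text
d [ 0.0012  0.0002 -0.0004] rv [-0.0005  0.0007 -0.0014] t 8.1167
fn -0.8105396547736584 0.6274468429656729 tip h 0.024611680422158444
```

Create fm.py:
```python
from tgt import *
f=[]
for i in range(12):
    im=ctrl.get_image("scene");o=ctrl.get_obs();f.append(o["contact_force"]@n)
print("fn",np.mean(f)+.81,"+-",np.std(f)/12**.5,"h",((o["tool_pos"]-pad)@n-.097)*1000,"t",o["t"]);delta(*target(0,.097))
cv2.imwrite(f"pics/f{o['t']:.2f}.png",im[:,:,::-1])
```

```text
(no output)
```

Emit:
send_path([
  [0.01,0.2,0,0.6,0,0,0],
  [0.01,0.2,0,1.4,0,0,0],
  [0.01,0.2,0,2.2,0,0,0],
  [0.01,0.2,0,3,0,0,0],
  [0.01,0.2,0,3.6,0,0,0],
  [0.01,0.2,0,4,0,0,0],
  [0.01,0.2,0,4.1,0,0,0],
  [0.01,0.2,0,4.1,0,0,0],
])

```text
t: 9.38
tool_pos: [0.4509, -0.2066, 0.1635]
tool_rot: [2.557, 1.42, 0.343]
contact_force: [-0.0, 0.1, 0.5]
opening: 0.0173
grip_force: 46.8
```

```bash
python3 fm.py
```

Run:
```python
import cv2,glob,numpy as np
f=sorted(glob.glob('pics/f*.png'))[-1];im=cv2.imread(f)
cv2.imwrite('pics/d.png',cv2.resize(im[88:133,190:250],(800,600),interpolation=cv2.INTER_CUBIC))
```

```text
fn 0.015244143241854524 +- 0.12734646434358868 h 4.157990889224375 t 9.9833
d [0.0002 0.0002 0.0042] rv [-0.0004  0.0007 -0.0014] t 9.9833
```

View pics/d.png

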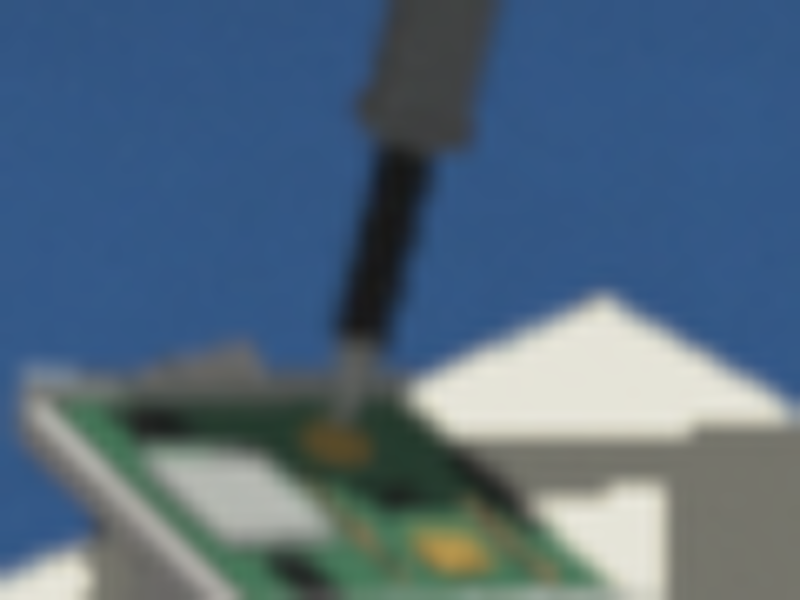

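The tip is at crop (345,420), just above the round pad at (336,442). Projected 4 mm further along its axis it lands on the pad centre. Now gentle steps with force measurement.

In the tool's units: 0.0025 m is 0.5, 0.002 m is 0.4.

Emit:
send_path([
  [0.01,0,0,0.1,0,0,0],
  [0.01,0,0,0.2,0,0,0],
  [0.01,0,0,0.3,0,0,0],
  [0.01,0,0,0.4,0,0,0],
  [0.01,0,0,0.5,0,0,0],
  [0.01,0,0,0.5,0,0,0],
], only="force")

```text
contact_force: [0.2, -0.1, -1.4]
grip_force: 46.8
```

```bash
python3 fm.py
```

```text
fn -0.2933425986077667 +- 0.11144199736459207 h 1.6319921031519857 t 11.0833
d [0.0002 0.0002 0.0016] rv [-0.0005  0.0007 -0.0015] t 11.0833
```

Emit:
send_path([
  [0.01,0,0,0.06,0,0,0],
  [0.01,0,0,0.12,0,0,0],
  [0.01,0,0,0.2,0,0,0],
  [0.01,0,0,0.2,0,0,0],
], only="force")

```text
contact_force: [-0.1, 0.3, -0.5]
grip_force: 46.8
```

```bash
python3 fm.py
```

```text
fn 0.0767236837577765 +- 0.095225702785588 h 0.6159317511551105 t 12.0167
d [0.0002 0.0003 0.0006] rv [-0.0005  0.0007 -0.0014] t 12.0167
```

In the tool's units: 0.001 m is 0.2, 0.0006 m is 0.12.

Emit:
send_path([
  [0.01,0,0,0.06,0,0,0],
  [0.01,0,0,0.12,0,0,0],
  [0.01,0,0,0.2,0,0,0],
  [0.01,0,0,0.2,0,0,0],
], only="force")

```text
contact_force: [-1.1, -0.4, -0.6]
grip_force: 46.9
```

```bash
python3 fm.py
```

```text
fn 0.6293974056993811 +- 0.17620596486053455 h -0.3821592225350806 t 12.95
d [ 0.0002  0.0002 -0.0004] rv [-0.0004  0.0006 -0.0015] t 12.95
```

In the tool's units: 0.001 m is 0.2, 0.0006 m is 0.12.

Emit:
send_path([
  [0.01,0,0,0.06,0,0,0],
  [0.01,0,0,0.12,0,0,0],
  [0.01,0,0,0.2,0,0,0],
  [0.01,0,0,0.2,0,0,0],
], only="force")

```text
contact_force: [-0.7, -0.2, 1.0]
grip_force: 46.9
```

```bash
python3 fm.py
```

```text
fn 1.1607423193990796 +- 0.17056606810456962 h -1.4131238477221446 t 13.8833
d [ 0.0002  0.0002 -0.0014] rv [-0.0005  0.0007 -0.0015] t 13.8833
```

Emit:
send_path([
  [0.01,0,0,0.06,0,0,0],
  [0.01,0,0,0.12,0,0,0],
  [0.01,0,0,0.2,0,0,0],
  [0.01,0,0,0.2,0,0,0],
], only="force")

```text
contact_force: [-0.2, -0.1, 0.6]
grip_force: 47.0
```

```bash
python3 fm.py
```

```text
fn 1.5134594448138392 +- 0.1398116928799568 h -2.389349595128376 t 14.8167
d [ 0.0002  0.0003 -0.0024] rv [-0.0005  0.0007 -0.0015] t 14.8167
```

Emit:
send_path([
  [0.01,0,0,0.06,0,0,0],
  [0.01,0,0,0.12,0,0,0],
  [0.01,0,0,0.2,0,0,0],
  [0.01,0,0,0.2,0,0,0],
], only="force")

```text
contact_force: [-1.1, 0.8, 0.3]
grip_force: 47.0
```

```bash
python3 fm.py; python3 fm.py;python3 fm.py
```

```text
fn 1.8725592193960987 +- 0.14162624250952605 h -3.398818608785839 t 15.75
d [ 0.0002  0.0003 -0.0034] rv [-0.0005  0.0006 -0.0015] t 15.75
fn 1.903558950419733 +- 0.09571305254909847 h -3.393560995525485 t 16.35
d [ 0.0002  0.0002 -0.0034] rv [-0.0005  0.0007 -0.0015] t 16.35
fn 1.8805876870759173 +- 0.10808222323579884 h -3.397794929983294 t 16.95
d [ 0.0002  0.0003 -0.0034] rv [-0.0005  0.0007 -0.0014] t 16.95
```

Tip force is 1.9 N, so the plunger is pressed in about 4 mm. The hover works out at about 24 mm. The pen is square and centred, so I'm handing in.

```bash
python3 -c "
from station import ctrl
print(ctrl.finish_job())"
```

```text
the job is handed in; nothing more can be done
None
```

I handed the job in with the robot holding the pen on the round brass pad, square to the board by my fit, at about 1.9 N, which puts the tip roughly 4 mm (half way) in; before that it held still for about 2 s, roughly 24 mm above the pad.

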